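Key in the strapping cycle on the carton strapper's desk

TASK

Run the carton strapper's cycle from its sloping control desk: push the long bar key down past its switching point (10 mm of travel) and let it spring back, then push the large round key down likewise and keep it down for two seconds before letting it up, then push the square key down and let it up. Press one key at a time and leave the small round key alone. The keys' heights are not known, so feel for them and do not ram them against their hard stops (never 40 N). Do not disturb the things lying around.

Things in the scene. Friction and masses are not known exactly. Their poses are not given: they have to be found in the camera images.
- console: Fixed control desk, green with grey panel, 430 mm wide (y), 220 deep (x), origin under the middle. Panel rises 20 degrees away from the robot, z 48 mm at x -95 to 102 mm at x 55, normal (-0.342, 0, 0.940); behind it a ledge 100 mm high to x 127. Four black push keys in a row: x -20, y -138, -46, 46, 138 mm; which is where changes. Strapper bed with a carton, 175 mm high, beyond world x 0.82 m.
- seat_bar: Seat of a black push key, the long bar: 100 mm along the slope, 36 mm wide. Origin: on the panel surface, on the key's axis (the panel normal); axes as the desk's. The key stands on a height-adjustable stem: its flat top, released, is 42 to 56 mm above this point along the normal, different for every key and every time: feel for it.
- key_bar (a joint): Travel of that key (bar) into the panel: 0 m released; its switch makes at 0.010 m; hard stop at 0.016 m. It springs back: 3 N starts it, 9 N holds it at the switching point, 12.5 N at the stop.
- seat_large: Seat of a black push key, the large round one: 66 mm across. Origin: on the panel surface, on the key's axis (the panel normal); axes as the desk's. The key stands on a height-adjustable stem: its flat top, released, is 42 to 56 mm above this point along the normal, different for every key and every time: feel for it.
- key_large (a joint): Travel of that key (large) into the panel: 0 m released; its switch makes at 0.010 m; hard stop at 0.016 m. It springs back: 3 N starts it, 9 N holds it at the switching point, 12.5 N at the stop.
- seat_square: Seat of a black push key, the square one: 58 x 58 mm. Origin: on the panel surface, on the key's axis (the panel normal); axes as the desk's. The key stands on a height-adjustable stem: its flat top, released, is 42 to 56 mm above this point along the normal, different for every key and every time: feel for it.
- key_square (a joint): Travel of that key (square) into the panel: 0 m released; its switch makes at 0.010 m; hard stop at 0.016 m. It springs back: 3 N starts it, 9 N holds it at the switching point, 12.5 N at the stop.
- seat_small: Seat of a black push key, the small round one: 40 mm across. Origin: on the panel surface, on the key's axis (the panel normal); axes as the desk's. The key stands on a height-adjustable stem: its flat top, released, is 42 to 56 mm above this point along the normal, different for every key and every time: feel for it.
- key_small (a joint): Travel of that key (small) into the panel: 0 m released; its switch makes at 0.010 m; hard stop at 0.016 m. It springs back: 3 N starts it, 9 N holds it at the switching point, 12.5 N at the stop.
- tape: Bystander: roll of pale tape lying flat in front of the desk, 110 mm across, 48 mm high; origin under its centre
- moulding: Bystander: white wooden moulding strip, 30 x 180 x 22 mm, lying in front of the desk; origin under its centre
- tin: Bystander: small jar, 52 mm across, 60 mm high, standing on the flat ledge at the back of the desk; origin under its centre
- spray: Bystander: spray can, 64 mm across, 190 mm high, standing to the right of the desk; origin under its centre
- glue: Bystander: glue bottle, 68 mm across, 150 mm high, in front of the spray can; origin under its centre
- brush: Bystander: flat brush lying to the left of the desk, under 300 mm long, lower than 40 mm; origin on its underside
- driver: Bystander: screwdriver lying beyond the brush, under 300 mm long, lower than 40 mm; origin on its underside

How it is judged:
On the way, in this order (a step that is already met when the one before it is completed fails the run):
1. the long bar key is down past 10 mm, the other keys up (value of joint key_bar above 0.01 m and value of joint each of key_large, key_square, key_small below 0.003 m), for 0.1 s.
2. all keys are up again (value of joint each of key_bar, key_large, key_square, key_small below 0.003 m), for 0.05 s.
3. the large round key is down past 10 mm for 1.6 s, the other keys up (value of joint key_large above 0.01 m and value of joint each of key_bar, key_square, key_small below 0.003 m), for 1.6 s.
4. all keys are up again (all of step 2), for 0.05 s.
5. the square key is down past 10 mm, the other keys up (value of joint key_square above 0.01 m and value of joint each of key_bar, key_large, key_small below 0.003 m), for 0.1 s.
At the end, for the whole second after the job is handed in: After the three presses in order all four keys are up again (less than 3 mm down), every loose bystander lies within 30 mm of where it was, and the jar, spray can and glue bottle stand upright (all of step 4 and distance of each of tape, moulding, tin, spray, glue, brush, driver from where it was at the start of the episode below 0.03 m and angle between each of tin, spray, glue's own z axis and vertical below 0.3 rad); the robot touches nothing.
It fails at once if the small round key is pressed more than 4 mm (value of joint key_small above 0.004 m).
It fails at once if two keys are down (more than 4 mm) at once (value of joint each of key_bar, key_large above 0.004 m or value of joint each of key_bar, key_square above 0.004 m or value of joint each of key_large, key_square above 0.004 m).
It fails at once if a key is rammed with more than 40 N (contact force between any of seat_bar, seat_large, seat_square, seat_small and the fingers above 40 N).
It fails at once if a bystander is pushed more than 30 mm or knocked over (distance of any of tape, moulding, tin, spray, glue, brush, driver from where it was at the start of the episode above 0.03 m).
It also fails if it takes over 45 s, if anything falls off the work surface, if the arm or the gripper's body presses on something with over 40 N, if the wrist force passes 120 N, or if a joint passes its speed limit or range.

ROBOT

A 7-joint arm with a two-finger parallel gripper is mounted at the origin on the work surface. World frame = base frame: x ahead of the robot, y to its left, z up, the work surface at z = 0. Lengths are in m, angles in rad, forces in N, time in s.
With the tool pointing down it reaches from about 0.35 to 0.9 m from the base axis. Payload 8.1 kg.
Tool frame: the origin (TCP) lies at the very end of the fingers, on their centre line; the grasp point (between the pads) lies 19 mm behind it; z points along the fingers, y is the line along which they close (so a half turn about z gives the same grasp; the last joint's range is limited). The gripper opens to 92 mm and grips with 3 to 60 N. Pads are 19 mm wide; open, the fingers measure 130 mm over their backs; the gripper's body (75 mm by 190 mm) begins 47 mm behind the grasp point.
Start: joints at [1.206, 0.434, 0.025, 1.573, -0.012, 1.134, -0.075], TCP at [0.162, -0.604, 0.227] pointing down, gripper open.
Joint ranges: [-2.62, 2.62], [-0.44, 2.09], [-1.27, 1.32], [0.08, 2.57], [-1.32, 4.46], [0.12, 2], [-2.74, 2.74]. Speed limits (rad/s): [2.22, 2.22, 3.01, 3.01, 3.14, 3.14, 3.14].

INTERFACE

Orientations are given as a rotation vector (axis times angle).
In Python, from cell import readout, cams, job gives the robot as it stands.
- The arm moves only by the tool drive_tool, never from a script. Its argument "commands" is a list of rows, each a list of 3 entries, a list of its own where there are three numbers: the turn, a rotation vector about the tool's x, y, z in rad, then the shift along the tool's x, y, z in cm, then the gripper's target within -1 to 1 (fully open at 1, half-way at 0, shut at -1). A call has 1 to 20 rows; each row is the pose to reach, as a shift and turn from the pose commanded when the call began, along the tool's axes at that moment; what a row does not reach only later rows make up. A row lasts 1/12 s, in which the tool goes at most 41.7 mm and 7.16 degrees, less where a joint would pass 70% of its speed; a pose out of reach is approached as far as the arm can. A call with a gripper value outside its range is refused whole. The fingers move at their own pace and stop on an object; "newtons" is the grip in N (left out, the last holds). Time passes only in rows, so rows that repeat a pose let the fingers close. It gives the time, the measured TCP pose, the force, the opening and the grip force at its end, in the units of the state.
- readout.observe(): the state, without advancing time (a new reading comes with each control period).
- cams.get_image(name): name is "scene" or "top"; returns the picture (400x640x3 uint8, blue, green, red); there is no depth.
- cams.camera_info(name): a dict with "camera_matrix" (3x3 intrinsics, pixels), "R" (3x3) and "t" (3): a world point X has camera coordinates R X + t. Camera axes: x right, y down, z forward; pixel columns grow to the right and rows downward; lengths in m; the calibration is good to about 2 mm. A picture is of the moment at which its call begins. camera_info takes no time and is no camera call.
- job.sign_off(): hands the job in; it is judged then, once.
The state is a dict: "clock": time; "joints": joint angles; "dq": joint speeds; "joint_efforts": joint torques, N m; "position": TCP position; "ee_rot": TCP orientation; "force": force on the tool from outside, world axes, zero at the start; "ft_torque": the same for the moment, N m; "width": opening from 0.0 (shut) to 1.0 (fully open); "gripper_force": force on a finger pad.
Only numpy, scipy, OpenCV 4.12 (cv2) and the standard library are available. Lean on these libraries where they do the work, as an engineer would, in place of code of your own. Each camera call takes 0.05 s, during which the arm holds its last target. There are 200 camera calls.

## Working session

There is one attempt and no reset: what is moved stays moved. The work goes in short steps, Python scripts to look and compute and a tool call to move; the robot and the scene stay as the last step left them, time stands still between calls to the robot, and variables do not carry over. Pictures are saved under pics/ and viewed, at most 10 in all, crops included, and the job is handed in when it is done.

Besides the shell and the picture viewer there is one more tool, called after "Emit:" in YAML: its name, and indented under it one key for each argument. drive_tool: Moves the arm, as the interface text tells. Its arguments: {"type":"object","properties":{"commands":{"type":"array"},"newtons":{"type":"number"}},"required":["commands"]}

```bash
mkdir -p pics; ls; python3 - <<'E'
from cell import readout,cams,job
import cv2
for n in("scene","top"):
    cv2.imwrite(f"pics/{n}0.png",cams.get_image(n)); i=cams.camera_info(n); print(n,i)
print(readout.observe())
E
```

```text
pics
scene {'camera_matrix': array([[383.31917212,   0.        , 314.75499653],
       [  0.        , 383.31917212, 193.4621955 ],
       [  0.        ,   0.        ,   1.        ]]), 'R': array([[-0.35101342,  0.93631228, -0.01043493],
       [ 0.79019754,  0.2902209 , -0.53977743],
       [-0.5023718 , -0.19771478, -0.8417431 ]]), 't': array([ 0.13879613, -0.43196755,  1.26559121])}
top {'camera_matrix': array([[407.71344321,   0.        , 318.68975918],
       [  0.        , 407.71344321, 199.6665736 ],
       [  0.        ,   0.        ,   1.        ]]), 'R': array([[-0.00758495, -0.999862  , -0.01477986],
       [-0.99703235,  0.00869418, -0.07649125],
       [ 0.0766092 ,  0.01415582, -0.9969607 ]]), 't': array([0.07951164, 0.57269673, 1.07704673])}
{'clock': 0.1, 'joints': array([ 1.20637683,  0.4351406 ,  0.02501337,  1.57398138, -0.01158939,
        1.13398649, -0.07513077]), 'dq': array([-0.00078789, -0.00022824, -0.00191852, -0.00234584,  0.00068003,
        0.00173953, -0.00100249]), 'joint_efforts': array([ 3.34122655e-03, -6.69117665e+01,  9.88096744e-01, -3.15141428e+01,
       -6.05483260e-02,  3.75194033e-02,  7.57774728e-05]), 'position': array([ 0.16158464, -0.60329611,  0.22604137]), 'ee_rot': array([-3.11341880e+00, -4.09712947e-01,  5.14902849e-04]), 'force': array([0.26169893, 0.45206739, 0.33542248]), 'ft_torque': array([ 0.03055966, -0.05069179, -0.00621582]), 'gripper_force': 0.0, 'width': 1.0035406749679332}
```

View pics/scene0.png

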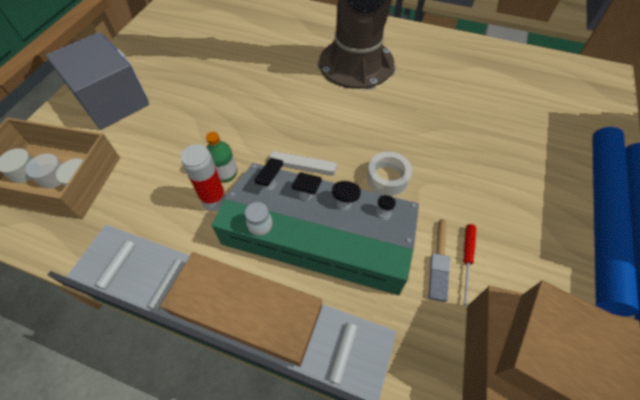

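View pics/top0.png

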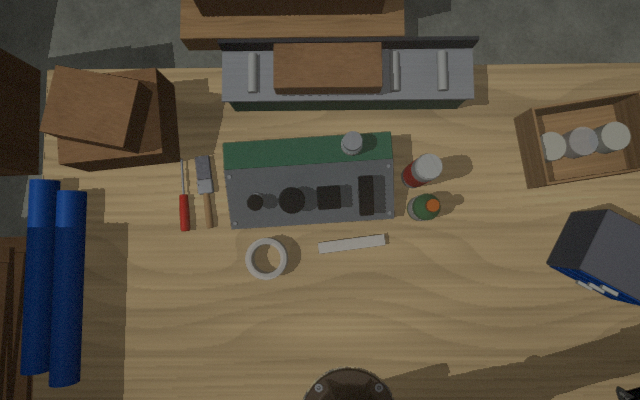

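The top view shows the row from left: small (256,201), large (292,200), square (329,197), bar (367,195). The spray can and glue bottle are to the right of the bar, and the jar on the ledge is at (352,143).

```bash
cat > h.py <<'E'
import numpy as np,cv2
from scipy.spatial.transform import Rotation as R
from cell import readout,cams
def ray(n,uv,z):
    i=cams.camera_info(n);C=-i["R"].T@i["t"]
    d=i["R"].T@np.linalg.solve(i["camera_matrix"],[uv[0],uv[1],1.]);return C+d*(z-C[2])/d[2]
def proj(n,X):
    i=cams.camera_info(n);p=i["camera_matrix"]@(i["R"]@X+i["t"]);return p[:2]/p[2]
E
python3 - <<'E'
from h import *
im=cv2.imread("pics/top0.png"); g=im.max(2)
roi=np.zeros_like(g);roi[172:222,240:388]=1
m=((g<32)&(roi>0)).astype('uint8')
n,l,s,c=cv2.connectedComponentsWithStats(m)
for k in range(1,n):
    if s[k,4]>60: print(s[k],c[k],ray("top",s[k,:2]+s[k,2:4]/2-.5,.121).round(4))
# green/grey panel corners: desk outline pixels
for uv,z in [((223,142),.1),((390,133),.1),((394,219),.042),((232,228),.042)]: print(uv,ray("top",uv,z).round(4))
cv2.imwrite("pics/topc.png",cv2.resize(im[120:240,210:450],None,fx=3.3,fy=3.3,interpolation=cv2.INTER_CUBIC))
s=readout.observe();print(R.from_rotvec(s['ee_rot']).as_matrix().round(3))
E
```

```text
(223, 142) [0.7166 0.316  0.1   ]
(390, 133) [ 0.7351 -0.1081  0.1   ]
(394, 219) [ 0.5191 -0.1233  0.042 ]
(232, 228) [0.4987 0.3043 0.042 ]
[[ 0.966  0.259 -0.   ]
 [ 0.259 -0.966  0.001]
 [-0.    -0.001 -1.   ]]
```

View pics/topc.png

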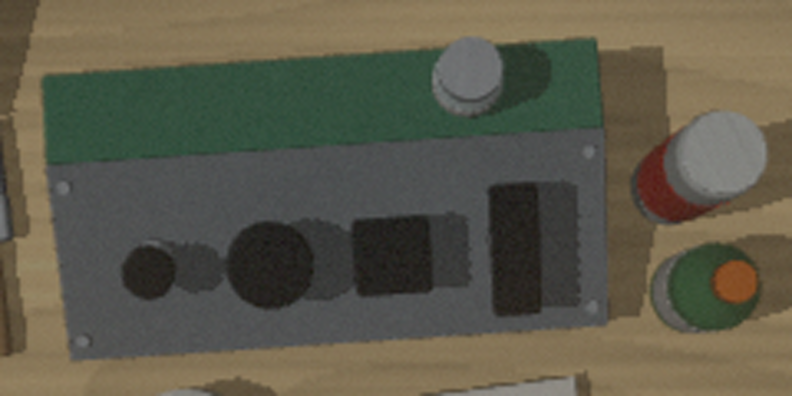

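```bash
cat >> h.py <<'E'
def frame():
    D=np.load("desk.npy"); return D[:2],D[2]
KEY=dict(bar=-.138,square=-.046,large=.046,small=.138)
def target(key,h):  # TCP at height h along normal above seat, tool y up-slope
    o,yaw=frame(); Z=R.from_euler('z',yaw).as_matrix()
    s=Z@[-.020,KEY[key],0]+[o[0],o[1],.048+.075*.36]
    up=Z@[.9397,0,.342]; n=Z@[-.342,0,.9397]
    return s+h*n, np.stack([np.cross(up,-n),up,-n],1)
def rel(key,h,P=None):
    s=readout.observe(); M=R.from_rotvec(s['ee_rot']).as_matrix(); p,T=target(key,h)
    return 100*M.T@(p-s['position']), R.from_matrix(M.T@T).as_rotvec()
def height(key):
    s=readout.observe(); p,T=target(key,0); return -(T[:,2]@(s['position']-p)), T[:,2]@s['force']
E
python3 - <<'E'
from h import *
im=cv2.imread("pics/top0.png"); g=cv2.GaussianBlur(im,(3,3),0).max(2)
print(g[198:203,245:385:4].tolist()[0])
roi=np.zeros_like(g);roi[172:222,240:388]=1
for th in (36,42,48):
  m=((g<th)&(roi>0)).astype('uint8'); n,l,s,c=cv2.connectedComponentsWithStats(m); print(th,[(s[k].tolist(),c[k].round(1).tolist()) for k in range(1,n) if s[k,4]>60])
px=np.array([(149,272),(270,265),(393,256),(515,249)])/3.3+[209.65,119.65]
P=np.array([ray("top",u,.121) for u in px])[:,:2]; print(P.round(4))
d=P[0]-P[3]; yaw=np.arctan2(-d[0],d[1]); Z=R.from_euler('z',yaw).as_matrix()[:2,:2]
o=P.mean(0)-Z@[-.020-.342*.049,0]; print(np.hypot(*d),yaw,o)
for c in [(.127,.215),(.127,-.215)]: print(o+Z@c)
np.save("desk.npy",[*o,yaw])
for k in KEY:
    p=target(k,.049)[0]; print(k,p.round(4),proj("scene",p).round(1),proj("top",p).round(1))
print(rel("bar",.15))
E
```

```text
[80, 47, 40, 37, 40, 57, 56, 56, 63, 36, 36, 37, 35, 37, 37, 48, 57, 57, 44, 35, 37, 38, 38, 36, 51, 58, 57, 81, 78, 38, 40, 38, 44, 57, 59]
36 [([318, 187, 22, 16, 165], [327.6, 192.4]), ([288, 189, 16, 12, 89], [294.9, 193.6])]
42 [([359, 176, 14, 38, 469], [365.8, 193.5]), ([317, 186, 24, 23, 482], [328.5, 196.8]), ([280, 188, 25, 25, 492], [291.9, 199.8]), ([249, 196, 14, 13, 148], [255.4, 202.0])]
48 [([358, 176, 16, 39, 554], [366.1, 194.7]), ([316, 186, 25, 23, 524], [328.6, 196.9]), ([279, 188, 26, 25, 531], [291.8, 199.9]), ([248, 195, 15, 15, 178], [255.0, 202.1])]
[[ 0.5612  0.2306]
 [ 0.5656  0.1403]
 [ 0.5716  0.0487]
 [ 0.576  -0.042 ]]
0.27298970511793696 0.054181277456799966 [0.6052926  0.09641507]
[0.72046296 0.31797722]
[ 0.74374951 -0.11139178]
bar [ 0.5761 -0.0434  0.121 ] [269.  169.7] [366.3 195.1]
square [0.5711 0.0485 0.121 ] [307.  179.3] [328.8 197.4]
large [0.5661 0.1404 0.121 ] [346.4 189.3] [291.5 199.8]
small [0.5611 0.2322 0.121 ] [387.2 199.6] [254.1 202.1]
(array([ 51.14253122, -44.07325415,   1.06094994]), array([-0.29427944,  0.2369794 , -1.3486985 ]))
```

Emit:
drive_tool:
  commands:
    - [[0, 0, 0], [0, 0, -4], -1]
    - [[0, 0, 0], [0, 0, -8], -1]
    - [[-0.29, 0.24, -1.35], [51, -44, -8], -1]
    - [[-0.29, 0.24, -1.35], [51, -44, -8], -1]
    - [[-0.29, 0.24, -1.35], [51, -44, -8], -1]
    - [[-0.29, 0.24, -1.35], [51, -44, -8], -1]
    - [[-0.29, 0.24, -1.35], [51, -44, -8], -1]
    - [[-0.29, 0.24, -1.35], [51, -44, -8], -1]
    - [[-0.29, 0.24, -1.35], [51, -44, -8], -1]
    - [[-0.29, 0.24, -1.35], [51, -44, -8], -1]
    - [[-0.29, 0.24, -1.35], [51, -44, -8], -1]
    - [[-0.29, 0.24, -1.35], [51, -44, -8], -1]
    - [[-0.29, 0.24, -1.35], [51, -44, -8], -1]
    - [[-0.29, 0.24, -1.35], [51, -44, -8], -1]
    - [[-0.29, 0.24, -1.35], [51, -44, -8], -1]
    - [[-0.29, 0.24, -1.35], [51, -44, -8], -1]
    - [[-0.29, 0.24, -1.35], [51, -44, -8], -1]
    - [[-0.29, 0.24, -1.35], [51, -44, -8], -1]
    - [[-0.29, 0.24, -1.35], [51, -44, -8], -1]
    - [[-0.29, 0.24, -1.35], [51, -44, -8], -1]
  newtons: 10

```text
clock: 1.77
position: [0.5415, -0.0429, 0.3066]
ee_rot: [1.975, 2.1, 0.374]
force: [-0.5, -0.1, -0.5]
width: 0.004
gripper_force: 0.0
```

```bash
python3 - <<'E'
from h import *
s=readout.observe();print(s['clock'],s['joints'].round(2),s['position'].round(4),s['force'].round(2),s['width'],height("bar"));print(rel("bar",.08))
E
```

```text
1.7667 [ 0.63  0.1  -0.67  1.9   0.07  0.81 -0.01] [ 0.5415 -0.0429  0.3066] [-0.53 -0.09 -0.54] 0.0035265038135775294 (np.float64(0.23515449398935417), np.float64(0.33014003052318175))
(array([-0.31980419, -3.09192018, 15.51617911]), array([-0.00084457, -0.00681483,  0.00624286]))
```

Emit:
drive_tool:
  commands:
    - [[0, 0, 0], [-0.3, -3.1, 4], -1]
    - [[0, 0, 0], [-0.3, -3.1, 8], -1]
    - [[0, 0, 0], [-0.3, -3.1, 12], -1]
    - [[0, 0, 0], [-0.3, -3.1, 15.5], -1]
    - [[0, 0, 0], [-0.3, -3.1, 15.5], -1]
    - [[0, 0, 0], [-0.3, -3.1, 15.5], -1]

```text
clock: 2.27
position: [0.5626, -0.0486, 0.1483]
ee_rot: [1.984, 2.097, 0.367]
force: [0.7, -0.6, -0.2]
width: 0.005
gripper_force: 0.0
```

```bash
python3 - <<'E'
from h import *
s=readout.observe();print(s['clock'],s['joints'].round(2),s['position'].round(4),s['force'].round(2),height("bar"));print(rel("bar",.06))
ims=[cams.get_image(n) for n in("scene","top")]
a=cv2.resize(ims[0][100:250,200:400],(400,300),interpolation=2);b=cv2.resize(ims[1][100:250,230:430],(400,300),interpolation=2)
cv2.imwrite("pics/c1.png",np.hstack([a,b]))
E
```

```text
2.2667 [ 0.46  0.32 -0.55  2.09  0.37  0.45 -0.29] [ 0.5626 -0.0486  0.1483] [ 0.72 -0.6  -0.16] (np.float64(0.07931296166554991), np.float64(0.38673610228827543))
(array([0.44408734, 0.37306956, 1.93082272]), array([-0.00629814, -0.0041012 ,  0.00045883]))
```

View pics/c1.png

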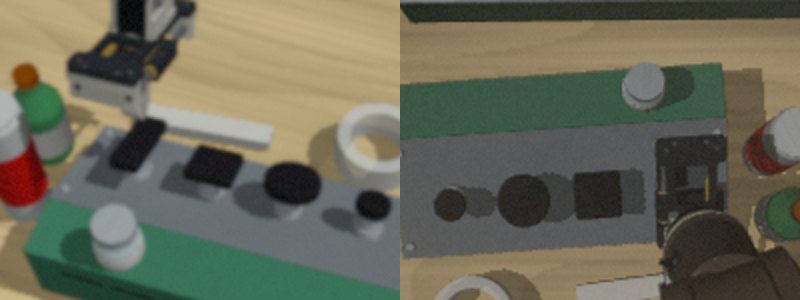

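Scene: the closed fingers are over the bar (about (140,115), with the bar at (138,145) in the left crop). Top: the gripper is clear of the can, glue bottle and jar.

Emit:
drive_tool:
  commands:
    - [[0, 0, 0], [0.4, 0.4, 0.7], -1]
    - [[0, 0, 0], [0.4, 0.4, 1.3], -1]
    - [[0, 0, 0], [0.4, 0.4, 1.9], -1]
    - [[0, 0, 0], [0.4, 0.4, 1.9], -1]
    - [[0, 0, 0], [0.4, 0.4, 1.9], -1]

```text
clock: 2.78
position: [0.5742, -0.0437, 0.1343]
ee_rot: [1.98, 2.093, 0.371]
force: [-0.0, -0.1, 0.6]
width: 0.008
gripper_force: 0.0
```

```bash
python3 - <<'E'
from h import *
print(height("bar"),rel("bar",.05))
E
```

```text
(np.float64(0.06214913717550926), np.float64(-0.6035238161287281)) (array([ 0.02316229, -0.27563007,  1.21519082]), array([-0.00073866, -0.00296302,  0.00071362]))
```

Emit:
drive_tool:
  commands:
    - [[0, 0, 0], [0, 0, 0.2], -1]
    - [[0, 0, 0], [0, 0, 0.4], -1]
    - [[0, 0, 0], [0, 0, 0.4], -1]

```text
clock: 3.03
position: [0.5756, -0.0433, 0.13]
ee_rot: [1.98, 2.093, 0.371]
force: [0.4, 0.7, -0.5]
width: 0.005
gripper_force: 0.0
```

```bash
python3 - <<'E'
from h import *
print(height("bar"),rel("bar",.05))
E
```

```text
(np.float64(0.05755729451700355), np.float64(0.6442128601167673)) (array([-0.00929432, -0.26435825,  0.75600914]), array([-0.00116437, -0.00348334,  0.000774  ]))
```

Emit:
drive_tool:
  commands:
    - [[0, 0, 0], [0, 0, 0.15], -1]
    - [[0, 0, 0], [0, 0, 0.3], -1]
    - [[0, 0, 0], [0, 0, 0.3], -1]

```text
clock: 3.28
position: [0.5767, -0.0431, 0.1271]
ee_rot: [1.98, 2.094, 0.371]
force: [-0.1, 0.0, 0.1]
width: 0.007
gripper_force: 0.0
```

Emit:
drive_tool:
  commands:
    - [[0, 0, 0], [0, 0, 0.15], -1]
    - [[0, 0, 0], [0, 0, 0.3], -1]
    - [[0, 0, 0], [0, 0, 0.3], -1]

```text
clock: 3.53
position: [0.5779, -0.0431, 0.1245]
ee_rot: [1.98, 2.093, 0.371]
force: [-1.7, -0.5, 2.5]
width: 0.006
gripper_force: 1.6
```

```bash
python3 - <<'E'
from h import *
print(height("bar"))
E
```

```text
(np.float64(0.05158994389289719), np.float64(-2.902024262843391))
```

Emit:
drive_tool:
  commands:
    - [[0, 0, 0], [0, 0, 0.2], -1]
    - [[0, 0, 0], [0, 0, 0.4], -1]
    - [[0, 0, 0], [0, 0, 0.6], -1]
    - [[0, 0, 0], [0, 0, 0.8], -1]
    - [[0, 0, 0], [0, 0, 1.0], -1]
    - [[0, 0, 0], [0, 0, 1.2], -1]
    - [[0, 0, 0], [0, 0, 1.2], -1]
    - [[0, 0, 0], [0, 0, 1.2], -1]

```text
clock: 4.2
position: [0.582, -0.0428, 0.1135]
ee_rot: [1.98, 2.093, 0.371]
force: [-4.9, -0.8, 9.7]
width: 0.006
gripper_force: 5.1
```

```bash
python3 - <<'E'
from h import *
print(height("bar"))
E
```

```text
(np.float64(0.039853899068798895), np.float64(-10.777727626128694))
```

Emit:
drive_tool:
  commands:
    - [[0, 0, 0], [0, 0, 0.1], -1]
    - [[0, 0, 0], [0, 0, 0.1], -1]
    - [[0, 0, 0], [0, 0, 0.1], -1]
    - [[0, 0, 0], [0, 0, 0.1], -1]

```text
clock: 4.53
position: [0.5823, -0.0428, 0.1126]
ee_rot: [1.98, 2.093, 0.371]
force: [-5.5, 0.0, 9.4]
width: 0.003
gripper_force: 5.4
```

```bash
python3 - <<'E'
from h import *
print(height("bar"))
E
```

```text
(np.float64(0.038966323696482355), np.float64(-10.727865520880972))
```

Emit:
drive_tool:
  commands:
    - [[0, 0, 0], [0, 0, -1], -1]
    - [[0, 0, 0], [0, 0, -3], -1]
    - [[0, 0, 0], [0, 0, -5], -1]
    - [[0, 0, 0], [0, 0, -5], -1]
    - [[0, 0, 0], [4, 0.2, -5], -1]
    - [[0, 0, 0], [8, 0.2, -5], -1]
    - [[0, 0, 0], [12, 0.2, -5], -1]
    - [[0, 0, 0], [16, 0.2, -5], -1]
    - [[0, 0, 0], [18.4, 0.2, -5], -1]
    - [[0, 0, 0], [18.4, 0.2, -5], -1]
    - [[0, 0, 0], [18.4, 0.2, -5], -1]
    - [[0, 0, 0], [18.4, 0.2, -5], -1]

```text
clock: 5.53
position: [0.5565, 0.1391, 0.1598]
ee_rot: [1.98, 2.094, 0.369]
force: [-1.0, -0.6, -0.0]
width: 0.005
gripper_force: 0.0
```

```bash
python3 - <<'E'
from h import *
print(height("large"),rel("large",.06))
ims=[cams.get_image(n) for n in("scene","top")]
a=cv2.resize(ims[0][100:250,200:400],(400,300),interpolation=2);b=cv2.resize(ims[1][100:250,230:430],(400,300),interpolation=2)
cv2.imwrite("pics/c2.png",np.hstack([a,b]))
E
```

```text
(np.float64(0.08868307255701718), np.float64(-0.3283482678021122)) (array([ 0.06302203, -0.41530156,  2.86934569]), array([-0.00205284, -0.00270521,  0.00094534]))
```

View pics/c2.png

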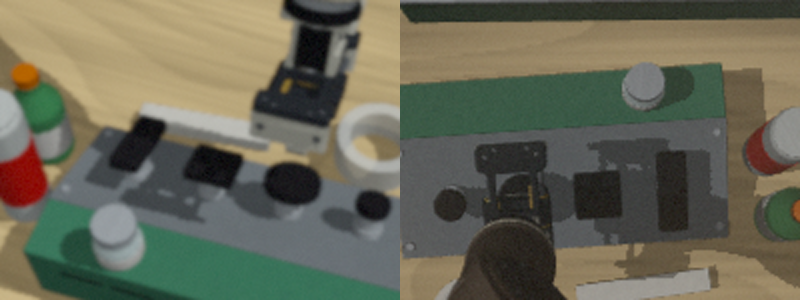

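The bar key is up again and the fingers are over the large round key (about (292,183) in the left crop). Nothing else has moved. I'll go down and feel for the top.

Emit:
drive_tool:
  commands:
    - [[0, 0, 0], [0, -0.3, 0.8], -1]
    - [[0, 0, 0], [0, -0.3, 1.6], -1]
    - [[0, 0, 0], [0, -0.3, 2.4], -1]
    - [[0, 0, 0], [0, -0.3, 2.9], -1]
    - [[0, 0, 0], [0, -0.3, 2.9], -1]
    - [[0, 0, 0], [0, -0.3, 2.9], -1]

```text
clock: 6.13
position: [0.5636, 0.1403, 0.1316]
ee_rot: [1.98, 2.094, 0.37]
force: [-0.9, 0.1, -0.4]
width: 0.002
gripper_force: 0.0
```

Emit:
drive_tool:
  commands:
    - [[0, 0, 0], [0, 0, 0.15], -1]
    - [[0, 0, 0], [0, 0, 0.3], -1]
    - [[0, 0, 0], [0, 0, 0.3], -1]

```text
clock: 6.38
position: [0.5649, 0.1405, 0.1295]
ee_rot: [1.98, 2.093, 0.372]
force: [0.4, 0.7, 0.3]
width: 0.002
gripper_force: 0.0
```

Emit:
drive_tool:
  commands:
    - [[0, 0, 0], [0, 0, 0.15], -1]
    - [[0, 0, 0], [0, 0, 0.3], -1]
    - [[0, 0, 0], [0, 0, 0.3], -1]

```text
clock: 6.63
position: [0.5659, 0.1405, 0.1265]
ee_rot: [1.98, 2.093, 0.371]
force: [0.5, 0.2, -0.3]
width: 0.008
gripper_force: 0.0
```

```bash
python3 - <<'E'
from h import *
print(height("large"),rel("large",.05))
E
```

```text
(np.float64(0.05419853057389714), np.float64(0.4430871845293381)) (array([-0.01218446, -0.16366407,  0.41997239]), array([-0.00097531, -0.00347384,  0.00078726]))
```

Emit:
drive_tool:
  commands:
    - [[0, 0, 0], [0, 0, 0.15], -1]
    - [[0, 0, 0], [0, 0, 0.3], -1]
    - [[0, 0, 0], [0, 0, 0.3], -1]

```text
clock: 6.88
position: [0.5668, 0.1405, 0.1235]
ee_rot: [1.98, 2.093, 0.371]
force: [0.1, 0.4, -0.2]
width: 0.007
gripper_force: 0.0
```

Emit:
drive_tool:
  commands:
    - [[0, 0, 0], [0, 0, 0.15], -1]
    - [[0, 0, 0], [0, 0, 0.3], -1]
    - [[0, 0, 0], [0, 0, 0.3], -1]

```text
clock: 7.13
position: [0.5679, 0.1407, 0.1209]
ee_rot: [1.98, 2.093, 0.371]
force: [-2.6, -0.1, 4.3]
width: 0.006
gripper_force: 2.0
```

```bash
python3 - <<'E'
from h import *
print(height("large"))
E
```

```text
(np.float64(0.048259369294379545), np.float64(-4.955497855874179))
```

Emit:
drive_tool:
  commands:
    - [[0, 0, 0], [0, 0, 0.2], -1]
    - [[0, 0, 0], [0, 0, 0.4], -1]
    - [[0, 0, 0], [0, 0, 0.6], -1]
    - [[0, 0, 0], [0, 0, 0.8], -1]
    - [[0, 0, 0], [0, 0, 1.0], -1]
    - [[0, 0, 0], [0, 0, 1.1], -1]
    - [[0, 0, 0], [0, 0, 1.1], -1]
    - [[0, 0, 0], [0, 0, 1.1], -1]
    - [[0, 0, 0], [0, 0, 1.1], -1]

```text
clock: 7.88
position: [0.5716, 0.1409, 0.1109]
ee_rot: [1.98, 2.093, 0.371]
force: [-5.8, -1.3, 9.3]
width: 0.006
gripper_force: 5.2
```

```bash
python3 - <<'E'
from h import *
print(height("large"))
E
```

```text
(np.float64(0.03758000881093264), np.float64(-10.76887090623306))
```

Emit:
drive_tool:
  commands:
    - [[0, 0, 0], [0, 0, 0.05], -1]
    - [[0, 0, 0], [0, 0, 0.05], -1]
    - [[0, 0, 0], [0, 0, 0.05], -1]
    - [[0, 0, 0], [0, 0, 0.05], -1]
    - [[0, 0, 0], [0, 0, 0.05], -1]
    - [[0, 0, 0], [0, 0, 0.05], -1]
    - [[0, 0, 0], [0, 0, 0.05], -1]
    - [[0, 0, 0], [0, 0, 0.05], -1]
    - [[0, 0, 0], [0, 0, 0.05], -1]
    - [[0, 0, 0], [0, 0, 0.05], -1]
    - [[0, 0, 0], [0, 0, 0.05], -1]
    - [[0, 0, 0], [0, 0, 0.05], -1]
    - [[0, 0, 0], [0, 0, 0.05], -1]

```text
clock: 8.97
position: [0.5718, 0.1409, 0.1105]
ee_rot: [1.98, 2.093, 0.371]
force: [-4.9, -0.9, 9.3]
width: 0.006
gripper_force: 5.3
```

Emit:
drive_tool:
  commands:
    - [[0, 0, 0], [0, 0, 0], -1]
    - [[0, 0, 0], [0, 0, 0], -1]
    - [[0, 0, 0], [0, 0, 0], -1]
    - [[0, 0, 0], [0, 0, 0], -1]
    - [[0, 0, 0], [0, 0, 0], -1]
    - [[0, 0, 0], [0, 0, 0], -1]
    - [[0, 0, 0], [0, 0, 0], -1]
    - [[0, 0, 0], [0, 0, 0], -1]
    - [[0, 0, 0], [0, 0, 0], -1]
    - [[0, 0, 0], [0, 0, 0], -1]
    - [[0, 0, 0], [0, 0, 0], -1]
    - [[0, 0, 0], [0, 0, 0], -1]

```text
clock: 9.97
position: [0.5718, 0.1409, 0.1105]
ee_rot: [1.98, 2.093, 0.371]
force: [-5.2, -1.6, 8.8]
width: 0.006
gripper_force: 5.3
```

Emit:
drive_tool:
  commands:
    - [[0, 0, 0], [0, 0, -1], -1]
    - [[0, 0, 0], [0, 0, -3], -1]
    - [[0, 0, 0], [0, 0, -5], -1]
    - [[0, 0, 0], [0, 0, -5], -1]
    - [[0, 0, 0], [-4, 0, -5], -1]
    - [[0, 0, 0], [-8, 0, -5], -1]
    - [[0, 0, 0], [-9.2, 0, -5], -1]
    - [[0, 0, 0], [-9.2, 0, -5], -1]
    - [[0, 0, 0], [-9.2, 0, -5], -1]
    - [[0, 0, 0], [-9.2, 0, -5], -1]

```text
clock: 10.8
position: [0.56, 0.0489, 0.1567]
ee_rot: [1.98, 2.094, 0.372]
force: [0.6, 0.1, 0.8]
width: 0.003
gripper_force: 0.0
```

```bash
python3 - <<'E'
from h import *
print(height("square"),rel("square",.06))
ims=[cams.get_image(n) for n in("scene","top")]
a=cv2.resize(ims[0][100:250,200:400],(400,300),interpolation=2);b=cv2.resize(ims[1][100:250,230:430],(400,300),interpolation=2)
cv2.imwrite("pics/c3.png",np.hstack([a,b]))
E
```

```text
(np.float64(0.08626280041004218), np.float64(-0.5650281483558776)) (array([-0.11623068, -0.18064965,  2.62594559]), array([-0.00086191, -0.00443654,  0.00144309]))
```

View pics/c3.png

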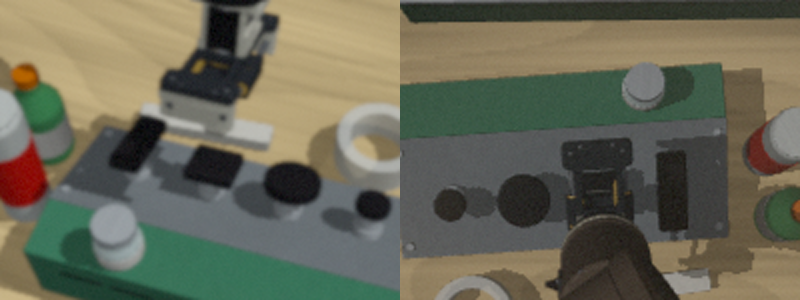

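The large key is up again and the fingers are over the square key (about (213,165) in the left crop).

Emit:
drive_tool:
  commands:
    - [[0, 0, 0], [-0.1, -0.2, 0.8], -1]
    - [[0, 0, 0], [-0.1, -0.2, 1.6], -1]
    - [[0, 0, 0], [-0.1, -0.2, 2.3], -1]
    - [[0, 0, 0], [-0.1, -0.2, 2.7], -1]
    - [[0, 0, 0], [-0.1, -0.2, 2.7], -1]
    - [[0, 0, 0], [-0.1, -0.2, 2.7], -1]

```text
clock: 11.4
position: [0.5671, 0.0477, 0.1303]
ee_rot: [1.98, 2.095, 0.37]
force: [0.3, 0.8, 0.6]
width: 0.006
gripper_force: 0.0
```

Emit:
drive_tool:
  commands:
    - [[0, 0, 0], [0, 0, 0.15], -1]
    - [[0, 0, 0], [0, 0, 0.3], -1]
    - [[0, 0, 0], [0, 0, 0.3], -1]

```text
clock: 11.65
position: [0.5684, 0.0474, 0.128]
ee_rot: [1.98, 2.093, 0.371]
force: [-0.1, 0.1, 0.5]
width: 0.005
gripper_force: 0.0
```

Emit:
drive_tool:
  commands:
    - [[0, 0, 0], [0, 0, 0.15], -1]
    - [[0, 0, 0], [0, 0, 0.3], -1]
    - [[0, 0, 0], [0, 0, 0.3], -1]

```text
clock: 11.9
position: [0.5693, 0.0475, 0.125]
ee_rot: [1.98, 2.093, 0.371]
force: [0.4, 0.1, 0.0]
width: 0.007
gripper_force: 0.0
```

```bash
python3 - <<'E'
from h import *
print(height("square"),rel("square",.05))
E
```

```text
(np.float64(0.05336775260299162), np.float64(0.1174700672237202)) (array([0.08693671, 0.03201614, 0.33704579]), array([-0.00104884, -0.00347695,  0.00078781]))
```

Emit:
drive_tool:
  commands:
    - [[0, 0, 0], [0, 0, 0.15], -1]
    - [[0, 0, 0], [0, 0, 0.3], -1]
    - [[0, 0, 0], [0, 0, 0.3], -1]

```text
clock: 12.15
position: [0.5703, 0.0476, 0.1221]
ee_rot: [1.98, 2.094, 0.371]
force: [-0.2, 0.4, -0.4]
width: 0.002
gripper_force: 0.0
```

Emit:
drive_tool:
  commands:
    - [[0, 0, 0], [0, 0, 0.1], -1]
    - [[0, 0, 0], [0, 0, 0.2], -1]
    - [[0, 0, 0], [0, 0, 0.2], -1]

```text
clock: 12.4
position: [0.571, 0.0477, 0.1203]
ee_rot: [1.98, 2.093, 0.371]
force: [-0.2, 1.1, 0.3]
width: 0.007
gripper_force: 0.0
```

```bash
python3 - <<'E'
from h import *
print(height("square"))
E
```

```text
(np.float64(0.048366278010621815), np.float64(-0.3342003127149681))
```

Emit:
drive_tool:
  commands:
    - [[0, 0, 0], [0, 0, 0.15], -1]
    - [[0, 0, 0], [0, 0, 0.3], -1]
    - [[0, 0, 0], [0, 0, 0.3], -1]

```text
clock: 12.65
position: [0.5722, 0.0478, 0.1176]
ee_rot: [1.98, 2.093, 0.371]
force: [-0.8, -0.4, 2.7]
width: 0.002
gripper_force: 1.7
```

```bash
python3 - <<'E'
from h import *
print(height("square"))
E
```

```text
(np.float64(0.04542063660646489), np.float64(-2.786954550796461))
```

Emit:
drive_tool:
  commands:
    - [[0, 0, 0], [0, 0, 0.2], -1]
    - [[0, 0, 0], [0, 0, 0.4], -1]
    - [[0, 0, 0], [0, 0, 0.6], -1]
    - [[0, 0, 0], [0, 0, 0.8], -1]
    - [[0, 0, 0], [0, 0, 1.0], -1]
    - [[0, 0, 0], [0, 0, 1.2], -1]
    - [[0, 0, 0], [0, 0, 1.3], -1]
    - [[0, 0, 0], [0, 0, 1.3], -1]
    - [[0, 0, 0], [0, 0, 1.3], -1]
    - [[0, 0, 0], [0, 0, 1.3], -1]

```text
clock: 13.48
position: [0.5766, 0.0481, 0.1058]
ee_rot: [1.98, 2.093, 0.371]
force: [-5.5, -0.2, 9.7]
width: 0.005
gripper_force: 5.5
```

```bash
python3 - <<'E'
from h import *
print(height("square"))
E
```

```text
(np.float64(0.032785467967830294), np.float64(-10.995935528220462))
```

Down 12.6 mm at 11 N. Now releasing and backing off.

Emit:
drive_tool:
  commands:
    - [[0, 0, 0], [0, 0, 0], -1]
    - [[0, 0, 0], [0, 0, 0], -1]
    - [[0, 0, 0], [0, 0, -1], -1]
    - [[0, 0, 0], [0, 0, -3], -1]
    - [[0, 0, 0], [0, 0, -6], -1]
    - [[0, 0, 0], [0, 0, -10], -1]
    - [[0, 0, 0], [0, 0, -12], -1]
    - [[0, 0, 0], [0, 0, -12], -1]
    - [[0, 0, 0], [0, 0, -12], -1]
    - [[0, 0, 0], [0, 0, -12], -1]
    - [[0, 0, 0], [0, 0, -12], -1]

```text
clock: 14.4
position: [0.5352, 0.0451, 0.2168]
ee_rot: [1.981, 2.095, 0.369]
force: [0.7, -0.0, -0.5]
width: 0.007
gripper_force: 0.0
```

```bash
python3 - <<'E'
from h import *
from cell import job
print(readout.observe()['force']); print(job.sign_off())
E
```

```text
[ 0.69030131 -0.02755336 -0.5493057 ]
the job is handed in; nothing more can be done
None
```

The bar, large round (held over 2 s) and square keys were each pressed about 12–13 mm in order at no more than about 11 N measured, then released; the small key was left alone and the job was handed in at about 14.4 s, but sign-off returned no verdict.

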